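# Tighten the dish rack's cam lock

## Task

The loose end panel of the dish rack still stands a few millimetres off the base board. Take the screwdriver from its stand, seat its blade in the slot of the cam lock and turn clockwise until the panel is drawn home and the lock is then snugged up to about 0.2 N m, neither left slack nor forced, without leaning hard on the driver; then put the screwdriver back upright in its stand. Leave the rest of the bench as it is.

Things in the scene. Friction and masses are not known exactly. Their poses are not given: they have to be found in the camera images.
- rack: dish rack fixed to the bench: white base board 150 (its x) by 220 (its y) by 30 mm, its top 50 mm above the bench, with 8 mm high ribs; a grey end panel 18 mm thick and 100 mm tall is glued on at its +y end, and a like one, the loose panel, stands at its -y end. Origin: on the bench under the board's centre
- panel (a joint): gap between the loose end panel and the end of the board, m: 0 is fully home, 0.003 at the start. It slides on two dowels along the rack's y; a rubber strip pushes it off with 2.4 N at the start and 4.2 N when home, so it springs back unless the cam lock holds it. A steel bolt of the panel already reaches into the cam lock inside the board
- bolt: the panel's steel bolt, hidden inside the board; its frame is the rack's, shifted by the gap and by how far the bolt is screwed in, which differs by up to 1.4 mm either way, so the lock gets tight at different angles. With the panel just home the cam pulls the bolt with about 6 N; a snug lock pulls with about 20 N (at least 12 N); beyond 40 N it is over-tightened
- cam (a joint): angle of the cam lock, rad, growing clockwise seen from above; -0.05 to 0.15 at the start. Friction 0.07 N m; it stays where left. Its hidden spiral draws the bolt in 5 mm per rad, which takes 0.09 to 0.13 N m; the panel comes home somewhere between 0.8 and 1.4 rad, then the moment climbs: 0.2 N m (bolt pulled with 20 N) 0.15 to 0.3 rad further on, about 0.3 N m at 40 N
- cam_disc: steel disc 30 mm across, flush in the board's top, 75 mm from its centre towards the loose panel. Origin: on its axis at its upper face, 50 mm above the bench. Slot along its own x: 17 mm long, 4.8 mm wide, 6 mm deep. z up. It turns with joint cam and lags 0.2 to 0.4 rad behind the hand (play, give). The driver must not bear on it with over 80 N in all (turning at 0.2 N m takes 35 N)
- driver: screwdriver, 160 mm long, 90 g, standing blade down in its stand. Origin: at the middle of the blade's tip; its z runs up towards the handle. Blade 12 mm wide along its x, 2.6 mm thick along its y, 14 mm long; shaft 7 mm thick; the black handle is square, 24 by 24 mm with flats across its x and y, from 75 to 160 mm above the tip
- driver_handle (a point): middle of the screwdriver's handle, on its axis, 125 mm above the tip
- stand: grey block 56 by 56 by 85 mm, fixed to the bench, with a round hole 17 mm across and 80 mm deep from the middle of its top; the screwdriver hangs in it with the lower end of its handle on the block's top, its tip 10 mm above the bench. Origin: under the block's centre
- dishes: bystander: stack of four culture dishes, 90 mm across, 60 mm tall; origin under its centre
- beaker: bystander: white open cup, 72 mm across, 85 mm tall; origin under its centre
- bottle: bystander: white bottle, 60 mm across, 150 mm tall; origin under its centre
Things that resemble listed ones, but are neither listed nor needed, are in the scene too. Of the things that look like the driver, the largest one is meant.

How it is judged:
By the outcome, as a careful person would: the job done as asked, in the order asked, and still so for the second after the job is handed in, with the robot touching nothing.
It also fails if it takes over 72 s, if anything falls off the work surface, if the arm or the gripper's body presses on something with over 40 N, if the wrist force passes 120 N, or if a joint passes its speed limit or range.

## Robot

A 7-joint arm with a two-finger parallel gripper is mounted at the origin on the work surface. World frame = base frame: x ahead of the robot, y to its left, z up, the work surface at z = 0. Lengths are in m, angles in degrees, forces in N, time in s.
With the tool pointing down it reaches from about 0.425 to 0.875 m from the base axis. Payload 4.7 kg.
Tool frame: the origin (TCP) lies between the finger pads; the fingertips stand 19 mm ahead of it and the grasp point (between the pads) is the TCP; x points along the fingers, z is the direction in which the jaws open and shut, and the axes are right-handed (so a half turn about x gives the same grasp; the last joint's range is limited). The gripper opens to 87 mm and grips with 3 to 60 N. Pads are 19 mm wide; open, the fingers measure 117 mm over their backs; the gripper's body (75 mm by 190 mm) begins 51 mm behind the grasp point.
Start: joints at [67.271, 18.392, -4.016, 83.108, 1.295, 78.541, -3.26], TCP at [0.26, -0.596, 0.212] pointing down, gripper open.
Joint ranges: [-163.93, 163.93], [-17.29, 119.83], [-79.2, 71.16], [3.27, 140.29], [-89.18, 269.18], [5.43, 117.66], [-154.24, 154.24]. Speed limits (degrees/s): [147.25, 147.25, 180, 180, 180, 180, 180].

## Interface

Orientations are given as [roll, pitch, yaw] about the fixed x, y, z axes, in that order (R = Rz(yaw) Ry(pitch) Rx(roll)).
In Python, from cell import monitor, read_camera, camera_model, env, regions_of gives the robot as it stands. The module is installed in compiled form; this text tells all that it offers.
- The arm moves only by the tool step_arm, never from a script. Its argument "deltas" is a list of rows, each a list of 5 numbers: the gripper's target within -1 to 1 (fully open at 1, half-way at 0, shut at -1), then the shift along the tool's x, y, z in m, then the turn about the tool's x in degrees. A call has 1 to 12 rows; each row is the pose to reach, as a shift and turn from the pose commanded when the call began, along the tool's axes at that moment; what a row does not reach only later rows make up. A row lasts 1/8 s, in which the tool goes at most 62.5 mm and 10.7 degrees, less where a joint would pass 70% of its speed; a pose out of reach is approached as far as the arm can. A call with a gripper value outside its range is refused whole. The fingers move at their own pace and stop on an object; "newtons" is the grip in N (left out, the last holds). Time passes only in rows, so rows that repeat a pose let the fingers close. It gives the time, the measured TCP pose, the force and the opening at its end, in the units of the state.
- monitor.get_obs(): the state, without advancing time (a new reading comes with each control period).
- read_camera(name): name is "scene" or "top" or "wrist"; returns (picture, depth): 480x640x3 uint8, red, green, blue; 480x640 float32, m along the optical axis (not along the pixel's ray), 0 where there is no reading.
- camera_model(name): a dict with "fx", "fy", "cx", "cy" (pixels), "xyz" and "attitude" of the camera in the world. Camera axes: x right, y down, z forward; pixel columns grow to the right and rows downward; lengths in m; the calibration is good to about 2 mm. A picture is of the moment at which its call begins: read the wrist's pose just before it. camera_model takes no time and is no camera call; for the wrist camera it gives the pose at the moment of the call.
- env.sign_off(): hands the job in, once; it reports no verdict.
Trained networks look in the newest picture that a camera, given by its name, has taken for a name from the list of things; names that differ only in an ending like _2 or _b are one class to them, and where a whole thing is asked for, a point or a joint stands for the part that bears it (a point fixed in the world has none). Each returns a list of dicts, best first, with "p" (0 to 1); they miss things now and then, are a little off and sometimes report something else, mostly with a low value. They report only what shows in the picture. A call takes as long as a camera call. They do not tell look-alikes from the thing itself.
- regions_of(camera, thing): "pixels" (480x640 bool, what is visible of it) and "pixel" ([column, row] in pixels, amid what is visible of it).
The state is a dict: "time_s": time; "qpos": joint angles; "joint_velocities": joint speeds; "effort": joint torques, N m; "tool_pos": TCP position; "tool_rot": TCP orientation; "force": force on the tool from outside, world axes, zero at the start; "wrist_torque": the same for the moment, N m; "grip_width": finger opening in m.
Only numpy, scipy, OpenCV 4.12 (cv2) and the standard library are available. Lean on these libraries where they do the work, as an engineer would, in place of code of your own. Each camera call takes 0.05 s, during which the arm holds its last target. There are 200 camera calls.

## Working session

There is one attempt and no reset: what is moved stays moved. The work goes in short steps, Python scripts to look and compute and a tool call to move; the robot and the scene stay as the last step left them, time stands still between calls to the robot, and variables do not carry over. Pictures are saved under pics/ and viewed, about 8 in all and at most 12, crops included, and the job is handed in when it is done.

Besides the shell and the picture viewer there is one more tool, called after ">>>" as name([rows], argument=value, ...), one row to a line, values as JSON. step_arm: Moves the arm, as the interface text tells. Its arguments: {"type":"object","properties":{"deltas":{"type":"array"},"newtons":{"type":"number"}},"required":["deltas"]}

```bash
mkdir -p pics; cat > h.py <<'E'
import numpy as np, cv2
from scipy.spatial.transform import Rotation as R
from cell import monitor, read_camera, camera_model, env, regions_of
def cam(n):
    m=camera_model(n); return m
def Rc(m):
    a=np.array(m["attitude"],float)
    return a if a.shape==(3,3) else R.from_euler('xyz',a,degrees=True).as_matrix()
def pts(m,d,mask):
    v,u=np.nonzero(mask&(d>0)); z=d[v,u]
    p=np.c_[(u-m["cx"])/m["fx"]*z,(v-m["cy"])/m["fy"]*z,z]
    return p@Rc(m).T+np.array(m["xyz"])
def at_z(m,u,v,z):
    r=Rc(m)@np.array([(u-m["cx"])/m["fx"],(v-m["cy"])/m["fy"],1]); o=np.array(m["xyz"])
    return o+r*(z-o[2])/r[2]
def proj(m,p):
    c=Rc(m).T@(np.array(p)-np.array(m["xyz"])); return c[0]/c[2]*m["fx"]+m["cx"],c[1]/c[2]*m["fy"]+m["cy"]
def save(n,im): cv2.imwrite("pics/"+n,im[:,:,::-1])
E
python3 - <<'E'
from h import *
print(monitor.get_obs())
for c in("scene","top"):
    m=cam(c); print(c,m)
    im,d=read_camera(c); save(c+"0.png",im)
    for t in("driver","cam_disc","stand","rack"):
        for r in regions_of(c,t)[:4]:
            if r["p"]<.2: continue
            P=pts(m,d,r["pixels"]); 
            if len(P): print(c,t,round(r["p"],2),np.round(r["pixel"]),len(P),np.median(P,0).round(3),P.min(0).round(3),P.max(0).round(3))
E
```

```text
{'time_s': 0.0, 'qpos': array([67.27204899, 18.43907435, -4.0171797 , 83.17365148,  1.29259052,
       78.54009363, -3.25748859]), 'joint_velocities': array([ 0.01341717,  0.00609163, -0.0316682 ,  0.00213707,  0.04093628,
        0.01278608, -0.02064005]), 'effort': array([-2.17192942e-04, -4.91294825e+01, -4.04057242e-01, -3.12525415e+01,
       -6.37814845e-02,  4.38063231e-02,  1.86629118e-04]), 'tool_pos': array([ 0.25931892, -0.59541949,  0.21077252]), 'tool_rot': array([-178.52385966,   89.89225821,  115.01740784]), 'force': array([ 0.03537075, -0.49568425,  0.8182393 ]), 'wrist_torque': array([-0.00883208,  0.02989615,  0.01210579]), 'grip_width': 0.08691700096691311}
scene {'fx': 486.14833677470364, 'fy': 486.14833677470364, 'cx': 319.3496056017244, 'cy': 239.47988601122162, 'xyz': array([0.93525987, 0.29819161, 0.83445809]), 'attitude': array([-148.89201672,   -0.75158149,  122.00946284])}
scene driver 0.82 [457. 276.] 553 [0.526 0.31  0.153] [0.504 0.298 0.089] [0.53  0.322 0.176]
scene driver 0.81 [449. 336.] 357 [0.601 0.342 0.105] [ 0.579  0.332 -0.001] [0.606 0.351 0.1
[... 885 characters left out ...]
 -0.003] [0.449 0.373 0.128]
top driver 0.85 [107. 227.] 434 [0.593 0.336 0.107] [ 0.584  0.33  -0.002] [0.629 0.394 0.126]
top driver 0.81 [120. 279.] 646 [0.515 0.3   0.166] [0.504 0.296 0.085] [0.536 0.323 0.176]
top cam_disc 0.69 [469. 225.] 280 [ 0.59  -0.214  0.05 ] [ 0.576 -0.229  0.037] [ 0.607 -0.199  0.054]
top cam_disc 0.55 [121. 281.] 682 [0.515 0.3   0.164] [ 0.504  0.296 -0.003] [0.533 0.385 0.176]
top stand 0.73 [184. 174.] 1735 [0.67  0.228 0.102] [0.652 0.206 0.003] [0.71  0.262 0.154]
top stand 0.62 [142. 287.] 1483 [0.51  0.291 0.084] [ 0.482  0.274 -0.002] [0.55  0.342 0.09 ]
top rack 0.79 [429. 244.] 17010 [ 0.567 -0.151  0.051] [ 0.454 -0.29  -0.002] [0.699 0.002 0.104]
```

View pics/top0.png

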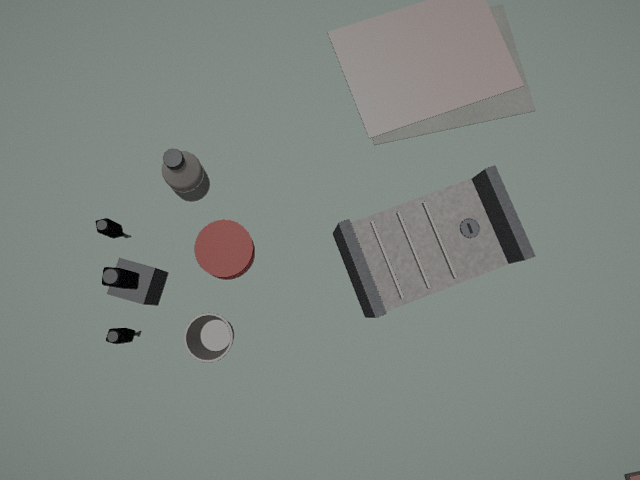

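```bash
python3 - <<'E'
import cv2,numpy as np
a=cv2.imread("pics/top0.png");b=cv2.imread("pics/scene0.png")
x=cv2.resize(a[190:370,70:220],None,fx=2.6,fy=2.6,interpolation=2)
y=cv2.resize(b[220:400,400:520],None,fx=2.6,fy=2.6,interpolation=2)
cv2.imwrite("pics/crop1.png",np.hstack([x,y]))
E
```

```text
(no output)
```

View pics/crop1.png

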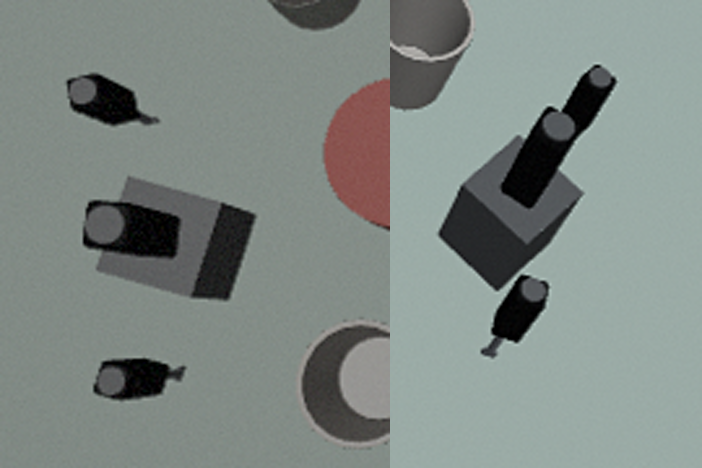

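The top view shows three black-handled drivers, at pixels (107,227), (120,279) and (123,338). The middle one is meant: it stands in the grey block and is clearly the largest, and the crop confirms this. The cam disc is at (469,228), at the right end of the board, and its slot is visible.

```bash
cat >> h.py <<'E'
def tool():
    o=monitor.get_obs(); return o, np.array(o["tool_pos"]), R.from_euler('xyz',o["tool_rot"],degrees=True).as_matrix()
def to(p,extra=None):
    o,t,M=tool(); return (M.T@(np.array(p)-t)).round(4)
def angx(M,v=2): # world heading of tool axis v, deg
    return np.degrees(np.arctan2(M[1,v],M[0,v]))
E
python3 - <<'E'
from h import *
o,t,M=tool(); print(M.round(3),angx(M))
m=cam("wrist"); print(m); print("cam in tool",(M.T@(np.array(m["xyz"])-t)).round(3),(M.T@Rc(m)).round(3))
print("to disc",to([.59,-.214,.27]),"to driver",to([.517,.31,.34]))
E
```

```text
[[ 0.     0.917  0.399]
 [-0.     0.399 -0.917]
 [-1.     0.     0.   ]] -66.46275918132241
{'fx': 381.1863755737696, 'fy': 381.1863755737696, 'cx': 319.47532744484545, 'cy': 240.7174298591785, 'xyz': array([ 0.33561451, -0.56226246,  0.38422493]), 'attitude': array([ 1.62577164e+02,  2.14657353e-02, -6.64208281e+01])}
cam in tool [-0.172  0.083 -0.   ] [[ 0.    -0.299  0.954]
 [ 0.001 -0.954 -0.299]
 [ 1.     0.001 -0.   ]]
to disc [-0.0582  0.4555 -0.2182] to driver [-0.1282  0.5978 -0.7278]
```

>>> step_arm([
  [0,0.01,0.05,-0.024,0],
  [0,0.01,0.1,-0.048,0],
  [0,0.01,0.15,-0.072,0],
  [0,0.01,0.2,-0.096,0],
  [0,0.01,0.25,-0.12,0],
  [0,0.01,0.3,-0.144,0],
  [0,0.01,0.35,-0.168,0],
  [0,0.01,0.4,-0.192,0],
  [0,0.01,0.455,-0.218,0],
  [0,0.01,0.455,-0.218,0],
  [0,0.01,0.455,-0.218,0],
], newtons=20)

```text
time_s: 1.88
tool_pos: [0.5894, -0.2147, 0.2017]
tool_rot: [-67.2, 89.9, -133.7]
force: [-0.6, 0.1, 0.4]
grip_width: 0.0432
```

```bash
python3 - <<'E'
from h import *
o,t,M=tool(); print(t,o["qpos"].round(1),angx(M),o["joint_velocities"].round(1))
m=cam("wrist"); im,d=read_camera("wrist"); save("w1.png",im)
for r in regions_of("wrist","cam_disc")[:3]:
    P=pts(m,d,r["pixels"]); print(r["p"],r["pixel"],len(P),np.median(P,0),P.min(0),P.max(0))
u,v=map(int,proj(m,[.59,-.214,.05]))
c=cv2.resize(im[max(v-60,0):v+60,max(u-80,0):u+80],None,fx=4,fy=4,interpolation=2); save("w1c.png",c); print(u,v)
E
```

```text
[ 0.58942521 -0.2147137   0.20166113] [ 34.4  17.2 -20.8  86.8   6.2  77.2 -53.4] -66.43859487432842 [ 1.6 -0.4  1.6  0.3  0.   0.1 -0.1]
0.8 [314.6, 215.7] 930 [ 0.59057179 -0.21269681  0.04923111] [ 0.57404501 -0.22774366  0.04167036] [ 0.60615438 -0.19755874  0.05154257]
319 219
```

View pics/w1c.png

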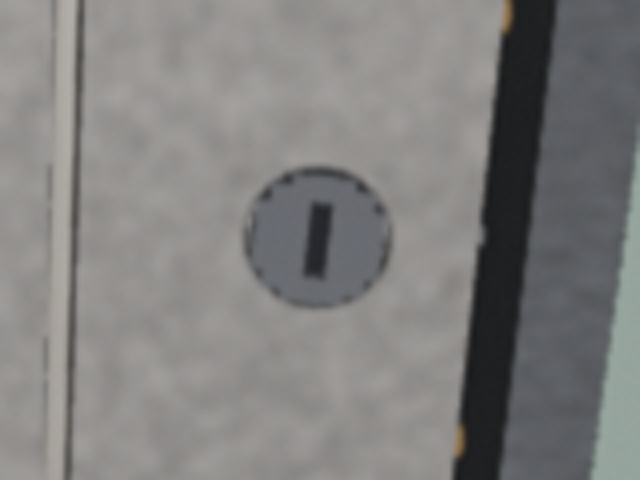

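```bash
cat >> h.py <<'E'
def slot(m,im,c,rad=.0105,zt=.05):
    g=cv2.cvtColor(im,cv2.COLOR_RGB2GRAY).astype(float)
    s=np.linspace(-rad,rad,85); X,Y=np.meshgrid(s,s)
    U=np.array([[proj(m,[c[0]+x,c[1]+y,zt]) for x in s] for y in s],np.float32)
    p=cv2.remap(g.astype(np.float32),U[...,0],U[...,1],cv2.INTER_LINEAR)
    ok=X**2+Y**2<rad**2
    w=np.where(ok,np.clip(np.median(p[ok])-15-p,0,30),0)
    x0,y0=(w*X).sum()/w.sum(),(w*Y).sum()/w.sum()
    C=np.cov(np.c_[X.ravel(),Y.ravel()].T,aweights=w.ravel()); e,V=np.linalg.eigh(C)
    return c[0]+x0,c[1]+y0,np.degrees(np.arctan2(V[1,1],V[0,1]))%180,np.sqrt(e)*np.sqrt(12)
E
python3 - <<'E'
from h import *
o,t,M=tool(); m=cam("wrist"); im=cv2.imread("pics/w1.png")[:,:,::-1].copy()
c=at_z(m,318.6,218.2,.05); print(c); print(slot(m,im,c)); 
mt=cam("top"); it=cv2.imread("pics/top0.png")[:,:,::-1].copy(); print("top",slot(mt,it,c))
# rack heading from board panel edge in wrist image: line (500,60)-(453,470) crop, at z=.05
a=at_z(m,239+502/4,159+20/4,.05);b=at_z(m,239+453/4,159+475/4,.05);print("edge",a,b,np.degrees(np.arctan2(*(b-a)[1::-1])))
print("to driver",to([.517,.31,.34]))
E
```

```text
[ 0.59002586 -0.21447502  0.05      ]
(np.float64(0.5894328012637714), np.float64(-0.21419427044117156), np.float64(16.857892384029043), array([0.00480494, 0.01650344]))
top (np.float64(0.5908352490681358), np.float64(-0.2141664830155818), np.float64(17.20381057388687), array([0.00453379, 0.0163613 ]))
edge [ 0.6482394  -0.23122087  0.05      ] [ 0.55059515 -0.2652354   0.05      ] -160.79413750242202
to driver [-0.1387  0.143  -0.5115]
```

>>> step_arm([
  [0,-0.05,0.014,-0.051,0],
  [0,-0.1,0.028,-0.102,0],
  [0,-0.1,0.043,-0.153,0],
  [0,-0.1,0.057,-0.205,0],
  [0,-0.1,0.071,-0.256,0],
  [0,-0.1,0.086,-0.307,0],
  [0,-0.1,0.1,-0.358,0],
  [0,-0.1,0.114,-0.409,0],
  [0,-0.1,0.129,-0.46,0],
  [0,-0.1,0.143,-0.511,0],
  [0,-0.1,0.143,-0.511,0],
  [0,-0.1,0.143,-0.511,0],
])

```text
time_s: 3.48
tool_pos: [0.5175, 0.3094, 0.3016]
tool_rot: [-10.0, 89.9, -76.6]
force: [0.3, 0.0, 0.8]
grip_width: 0.0436
```

```bash
python3 - <<'E'
from h import *
o,t,M=tool(); print(t,o["qpos"].round(1),angx(M),o["joint_velocities"].round(1),o["grip_width"])
m=cam("wrist"); im,d=read_camera("wrist"); save("w2.png",im)
for n in ("driver","stand"):
  for r in regions_of("wrist",n)[:3]:
    P=pts(m,d,r["pixels"]); print(n,r["p"],r["pixel"],len(P),np.median(P,0).round(3),P.min(0).round(3),P.max(0).round(3))
    if n=="stand": 
        Q=P[abs(P[:,2]-.085)<.006]; 
        if len(Q)>50: print(cv2.minAreaRect((Q[:,:2]*1000).astype(np.float32)))
    else:
        Q=P[P[:,2]>P[:,2].max()-.008]; print(len(Q),Q.mean(0))
E
```

```text
[0.51752071 0.3094032  0.30164722] [  -0.2   15.   -41.    80.7    9.8   88.  -107.2] -66.59047685920915 [ 1.1 -0.2  0.9  0.1  0.2 -0.  -0.2] 0.043610614979981345
driver 0.89 [218.1, 187.7] 1174 [0.472 0.427 0.017] [ 0.439  0.347 -0.001] [0.489 0.466 0.021]
834 [0.47299938 0.43379615 0.01724132]
driver 0.79 [283.9, 173.7] 1041 [0.521 0.357 0.017] [ 0.478  0.344 -0.002] [0.599 0.372 0.02 ]
807 [0.51248556 0.35942068 0.01734859]
driver 0.7 [317.4, 217.9] 1314 [0.522 0.313 0.168] [ 0.455  0.275 -0.001] [0.529 0.324 0.174]
761 [0.51760949 0.31143342 0.17060737]
stand 0.81 [314.6, 190.4] 2217 [0.531 0.322 0.084] [ 0.472  0.264 -0.002] [0.552 0.347 0.088]
((516.51708984375, 311.03857421875), (56.228363037109375, 56.246490478515625), 72.88868713378906)
```

View pics/w2.png

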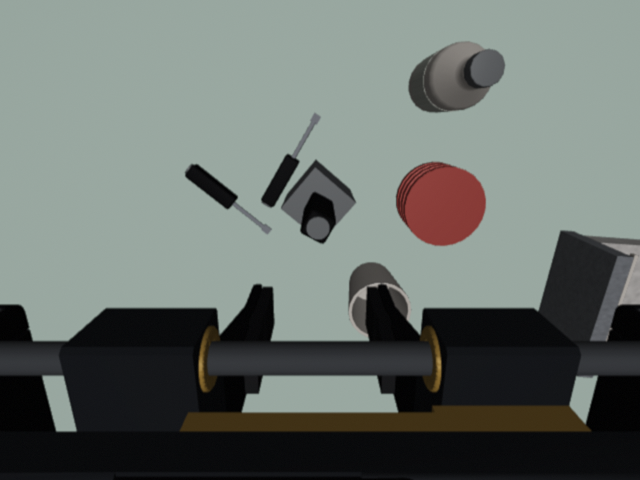

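```bash
cat > fit.py <<'E'
from h import *
from scipy.optimize import least_squares
L=[]
for n in ("wrist","top","scene"):
    m=cam(n); im,d=read_camera(n); P=pts(m,d,np.ones(d.shape,bool))
    s=(np.hypot(P[:,0]-.517,P[:,1]-.311)<.021)&(P[:,2]>.094)&(P[:,2]<.158); L.append(P[s]); print(n,s.sum())
    if n!="wrist": save(n+"2.png",im)
def res(p,Q,i):
    c,s=np.cos(p[0]),np.sin(p[0]); x=Q[:,0]-p[1]; y=Q[:,1]-p[2]
    return np.maximum(abs(c*x+s*y),abs(-s*x+c*y))-.012
def go(L):
    Q=np.vstack(L); best=None
    for a in range(0,90,10):
        r=least_squares(res,[np.radians(a),.517,.311],args=(Q,0),loss="soft_l1",f_scale=.0015,x_scale=[.1,.003,.003])
        if best is None or r.cost<best.cost: best=r
    print(np.degrees(best.x[0])%90,best.x[1:],best.cost,len(Q),np.median(abs(res(best.x,Q,0))))
go(L)
for q in L:
    if len(q)>100: go([q])
E
python3 fit.py
```

```text
wrist 419
top 267
scene 312
84.52163014477104 [0.51578722 0.30996074] 0.0003063200529493528 998 0.0006565886706802523
84.97614537038982 [0.51636754 0.31093669] 1.2218807759303029e-05 419 0.0001148663381703996
84.88319736077622 [0.51694715 0.30929305] 2.3032219771613867e-05 267 0.0002721572979370937
84.04354701893152 [0.51494515 0.30989089] 6.602648943866749e-05 312 0.0004379133841108168
```

The wrist view shows the driver standing in its block at (317,218). The two small look-alikes, which stood free at the start, have toppled and now lie at (218,188) and (284,174). The arm was nowhere near them. The handle flats run at 85°/-5°.

>>> step_arm([
  [0,0.02,-0.001,-0.001,10],
  [0,0.06,-0.001,-0.0015,20],
  [0,0.09,-0.001,-0.0015,28.4],
  [0,0.12,-0.001,-0.0015,28.4],
  [0,0.15,-0.001,-0.0015,28.4],
  [0,0.1665,-0.001,-0.0015,28.4],
  [0,0.1665,-0.001,-0.0015,28.4],
  [-1,0.1665,-0.001,-0.0015,28.4],
  [-1,0.1665,-0.001,-0.0015,28.4],
  [-1,0.1665,-0.001,-0.0015,28.4],
  [-1,0.1665,-0.001,-0.0015,28.4],
], newtons=40)

```text
time_s: 5.15
tool_pos: [0.5157, 0.3125, 0.1363]
tool_rot: [116.6, 89.9, 21.7]
force: [0.1, -0.8, 4.4]
grip_width: 0.0236
```

```bash
python3 - <<'E'
from h import *
o,t,M=tool(); print(t,o["qpos"].round(1),angx(M),o["grip_width"],o["force"],o["wrist_torque"])
E
```

```text
[0.51569222 0.31252833 0.13625464] [  -3.5   19.   -36.5   94.7   11.9   70.1 -137.5] -94.86677812164577 0.023632784697205256 [ 0.12080275 -0.81533267  4.39935943] [-0.02552693  0.03529781 -0.03820738]
```

>>> step_arm([
  [-1,-0.02,0,0,0],
  [-1,-0.05,0,0,0],
  [-1,-0.08,0,0,0],
  [-1,-0.11,0,0,0],
  [-1,-0.14,0,0,0],
  [-1,-0.17,0,0,0],
  [-1,-0.17,0,0,0],
], newtons=60)

```text
time_s: 6.02
tool_pos: [0.5159, 0.3133, 0.309]
tool_rot: [125.3, 89.7, 30.5]
force: [-0.3, -0.2, -1.9]
grip_width: 0.0235
```

```bash
python3 - <<'E'
from h import *
o,t,M=tool(); print(t,o["qpos"].round(1),angx(M),o["grip_width"],o["force"])
L=[]
for n in("scene","top"):
    m=cam(n); im,d=read_camera(n); save(n+"3.png",im)
    u,v=map(int,proj(m,t-[0,0,.1])); print(n,u,v); L.append(cv2.resize(im[max(v-40,0):v+40,max(u-40,0):u+40],(400,400),interpolation=2))
save("c3.png",np.hstack(L))
E
```

```text
[0.51592696 0.31334613 0.30897757] [  -3.1   14.1  -37.6   80.3    8.6   88.2 -134.9] -94.84337207860708 0.023503964756266583 [-0.33999973 -0.1974191  -1.90505694]
scene 473 257
top 96 274
```

View pics/c3.png

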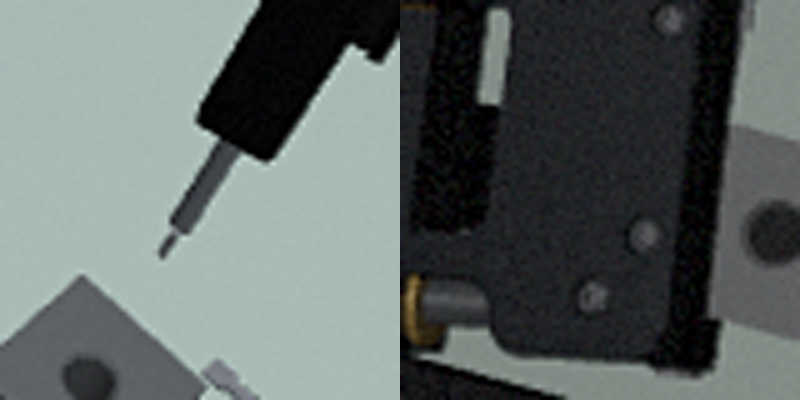

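The crop shows the blade edge-on to the scene camera, which looks from +x. The blade's width therefore runs along world x, which is the tool's y.

>>> step_arm([
  [-1,0,0.012,0.052,-10.4],
  [-1,0,0.024,0.104,-20.8],
  [-1,0,0.035,0.156,-31.2],
  [-1,0,0.047,0.208,-41.6],
  [-1,0,0.059,0.26,-52],
  [-1,0,0.071,0.312,-62.4],
  [-1,0,0.083,0.364,-72.8],
  [-1,0,0.094,0.416,-83.2],
  [-1,0,0.106,0.468,-93.6],
  [-1,0,0.118,0.52,-104],
  [-1,0,0.118,0.52,-114],
  [-1,0.03,0.118,0.52,-120],
])

```text
time_s: 7.62
tool_pos: [0.5892, -0.217, 0.2754]
tool_rot: [-23.9, 89.9, 1.4]
force: [0.3, 0.7, -2.0]
grip_width: 0.0236
```

>>> step_arm([
  [-1,0,0,0,-10.4],
  [-1,0,0,0,-20.8],
  [-1,0,0,0,-31.2],
  [-1,0,0,0,-41.6],
  [-1,0.01,0,0,-52],
  [-1,0.02,0,0,-62.4],
  [-1,0.03,0,0,-72.8],
  [-1,0.03,0,0,-81.8],
  [-1,0.03,0,0,-81.8],
  [-1,0.03,0,0,-81.8],
])

```text
time_s: 8.88
tool_pos: [0.5883, -0.2159, 0.2447]
tool_rot: [54.6, 89.9, 161.4]
force: [0.7, 0.2, -0.0]
grip_width: 0.0237
```

```bash
python3 - <<'E'
from h import *
o,t,M=tool(); print(t,o["qpos"].round(1),angx(M,1),o["grip_width"],o["force"])
m=cam("wrist"); im,d=read_camera("wrist"); save("w4.png",im)
u,v=map(int,proj(m,t-[0,0,.126])); print("tip expected",u,v,"disc exp",proj(m,[.590,-.2145,.05]))
c=im[max(v-60,0):v+60,u-80:u+80]; save("w4c.png",cv2.resize(c,None,fx=5,fy=5,interpolation=2)); print("crop origin",u-80,max(v-60,0))
E
```

```text
[ 0.58830536 -0.21592053  0.24474542] [ 48.5  18.9 -39.2  82.7  11.9  82.7 116. ] -163.2146149887043 0.023709141461136767 [ 0.65475474  0.20970669 -0.03217627]
tip expected 318 227 disc exp (np.float64(319.4443957619672), np.float64(210.6975725388254))
crop origin 238 167
```

View pics/w4c.png

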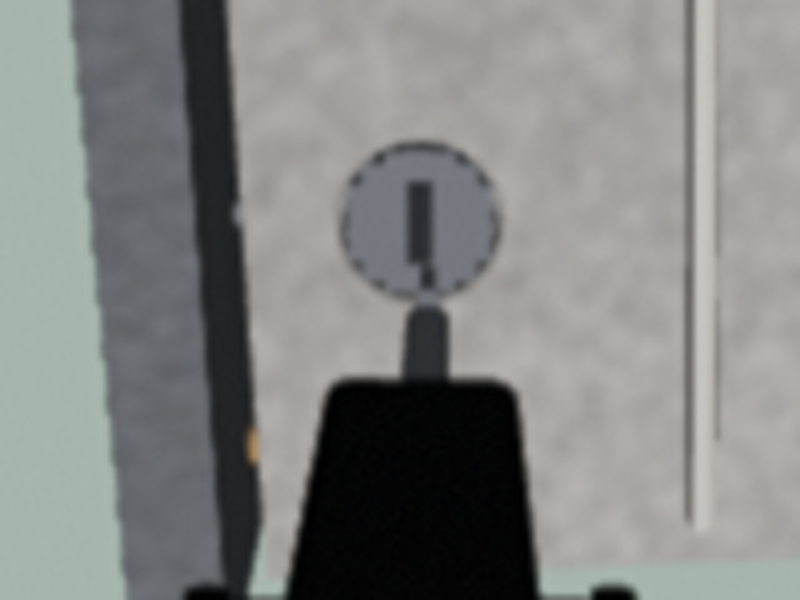

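The wrist crop shows the shaft and thin blade at crop (428,265–300), just below the slot of the disc, whose centre is at crop (421,221). The driver leans about 1° in the jaw plane. I'll work out the shift from this one picture.

```bash
cat >> h.py <<'E'
def intool(m,t,M,u,v,xplane=None,zw=None):
    "tool coords of pixel ray at tool-x = xplane (or world z = zw)"
    C=M.T@(np.array(m["xyz"])-t); r=M.T@Rc(m)@np.array([(u-m["cx"])/m["fx"],(v-m["cy"])/m["fy"],1])
    if zw is not None: xplane=t[2]-zw
    return C+r*(xplane-C[0])/r[0]
E
python3 - <<'E'
from h import *
o,t,M=tool(); m=cam("wrist"); im=cv2.imread("pics/w4.png")[:,:,::-1].copy()
disc=intool(m,t,M,238+421/5,167+221/5,zw=.05); print("disc",disc, "world",at_z(m,238+421/5,167+221/5,.05))
print("tip +y corner",intool(m,t,M,238+428/5,167+264/5,xplane=.126))
c=at_z(m,238+421/5,167+221/5,.05)
print("slot",slot(m,im,c,.006),angx(M,1)%180)
print("edge angle check",[intool(m,t,M,238+420.5/5,167+y/5,zw=.05)[2] for y in (185,255)])
E
```

```text
disc [ 0.19498471 -0.00278898  0.00345051] world [ 0.58996878 -0.2117815   0.05      ]
tip +y corner [0.126      0.00620682 0.00404704]
slot (np.float64(0.5901864274914229), np.float64(-0.21247346219104196), np.float64(16.948071714498383), array([0.00322456, 0.01173751])) 16.81625774954088
edge angle check [np.float64(0.003331360423552266), np.float64(0.003371398940841247)]
```

>>> step_arm([
  [-1,0.015,-0.003,-0.0005,0],
  [-1,0.035,-0.003,-0.0005,0],
  [-1,0.05,-0.003,-0.0005,0],
  [-1,0.058,-0.003,-0.0005,0],
  [-1,0.058,-0.003,-0.0005,0],
  [-1,0.058,-0.003,-0.0005,0],
])

```text
time_s: 9.68
tool_pos: [0.5921, -0.2156, 0.188]
tool_rot: [-129.5, 89.9, -22.6]
force: [0.3, -0.5, -0.9]
grip_width: 0.0239
```

```bash
python3 - <<'E'
from h import *
o,t,M=tool(); print(t,o["qpos"].round(1),angx(M,1),o["grip_width"],o["force"])
m=cam("wrist"); im,d=read_camera("wrist"); save("w5.png",im)
L=[cv2.resize(im[195:255,280:360],None,fx=6,fy=6,interpolation=2)[:, :480]]
ms=cam("scene"); s,ds=read_camera("scene"); save("scene5.png",s)
u,v=map(int,proj(ms,[.59,-.2145,.06])); L.append(cv2.resize(s[v-20:v+25,u-20:u+20],(320,360),interpolation=2)); print(u,v)
save("c5.png",np.hstack(L))
print("disc exp",proj(m,[.590,-.212,.05]), "tip exp",proj(m,t-[0,0,.126]))
E
```

```text
[ 0.59207835 -0.21560466  0.18796546] [ 48.2  20.8 -38.8  87.   13.2  76.8 115.1] -163.06516831613698 0.02388176971821965 [ 0.26778748 -0.49921148 -0.88468053]
185 196
disc exp (np.float64(323.5852905076581), np.float64(222.19484802554038)) tip exp (np.float64(318.73655844178455), np.float64(227.0867315211721))
```

View pics/c5.png

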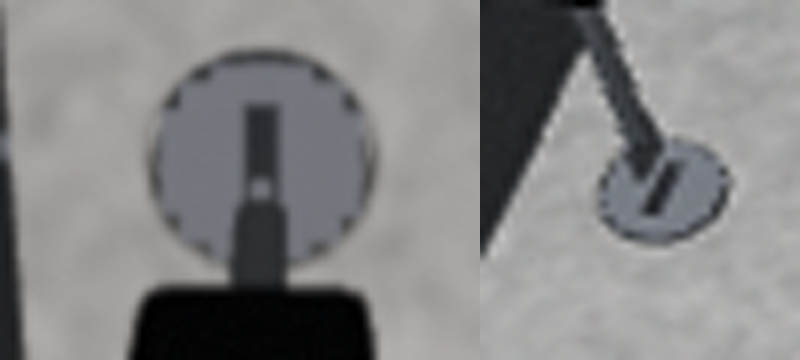

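```bash
python3 - <<'E'
from h import *
o,t,M=tool(); m=cam("wrist")
print("disc",intool(m,t,M,280+262.5/6,195+159/6,zw=.05),"slot",intool(m,t,M,280+261.5/6,195+159/6,zw=.05))
print("shaft end",intool(m,t,M,280+261/6,195+196/6,xplane=.112)," shaft at handle",intool(m,t,M,280+260/6,195+285/6,xplane=.055))
ms=cam("scene"); im=cv2.imread("pics/scene5.png")[:,:,::-1]
# scene: blade tip lower-left corner & disc centre
print("scene disc",at_z(ms,165+(665-480)/8,176+192/8,.05))
print("scene shaft end",[at_z(ms,165+(648-480)/8,176+158/8,z) for z in (.076,)], "TCP",t)
E
```

```text
disc [0.13813144 0.00159379 0.0043341 ] slot [0.13813144 0.0015937  0.00419392]
shaft end [0.112      0.00351028 0.00383977]  shaft at handle [0.055      0.00978478 0.00310743]
scene disc [ 0.59022759 -0.21075908  0.05      ]
scene shaft end [array([ 0.59610479, -0.20379205,  0.076     ])] TCP [ 0.59213485 -0.21567285  0.18813144]
```

>>> step_arm([
  [-1,0.004,0.0015,0.0002,0],
  [-1,0.008,0.0015,0.0002,0],
  [-1,0.011,0.0015,0.0002,0],
  [-1,0.013,0.0015,0.0002,0],
  [-1,0.0145,0.0015,0.0002,0],
  [-1,0.0145,0.0015,0.0002,0],
])

```text
time_s: 10.52
tool_pos: [0.5902, -0.2158, 0.1728]
tool_rot: [81.5, 90.0, -171.5]
force: [0.6, -0.1, -1.2]
grip_width: 0.0237
```

>>> step_arm([
  [-1,0.0015,0,0,0],
  [-1,0.0025,0,0,0],
  [-1,0.0025,0,0,0],
])

```text
time_s: 10.9
tool_pos: [0.5901, -0.2158, 0.1703]
tool_rot: [81.6, 90.0, -171.5]
force: [-0.7, -0.5, -0.8]
grip_width: 0.0233
```

```bash
python3 - <<'E'
from h import *
o,t,M=tool(); print(t,angx(M,1),o["grip_width"],o["force"],o["wrist_torque"],o["qpos"].round(1))
im,d=read_camera("wrist"); save("w6.png",im)
ms=cam("scene"); s,ds=read_camera("scene"); save("scene6.png",s)
save("c6.png",np.hstack([cv2.resize(im[195:255,280:360],None,fx=6,fy=6,interpolation=2),cv2.resize(s[170:220,165:205],(288,360),interpolation=2)]))
E
```

```text
[ 0.59012598 -0.21577634  0.17025879] -163.06272204422729 0.023322317883664283 [-0.65125259 -0.51272648 -0.77159745] [ 0.14203511 -0.15745377  0.02097144] [ 48.2  21.3 -38.7  88.5  13.6  74.9 114.9]
```

View pics/c6.png

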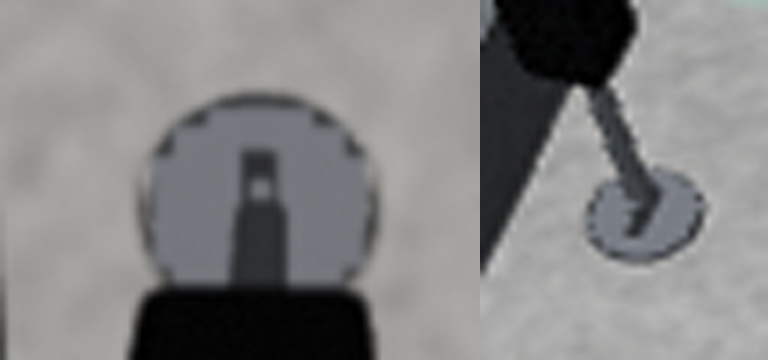

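The blade is in the slot about 5.7 mm deep, and there is no contact force. I start turning clockwise, shifting the TCP to allow for the ~2.7 mm tip offset from the lean.

>>> step_arm([
  [-1,0,0.0002,0,5],
  [-1,0,0.0005,0,10],
  [-1,0,0.0007,0.0001,15],
  [-1,0,0.0009,0.0002,20],
  [-1,0,0.0011,0.0003,25],
  [-1,0,0.0013,0.0004,30],
  [-1,0,0.0013,0.0004,30],
])

```text
time_s: 11.88
tool_pos: [0.5887, -0.2161, 0.1704]
tool_rot: [-179.6, 90.0, -102.6]
force: [0.2, -1.1, -0.0]
grip_width: 0.0236
```

```bash
cat > st.py <<'E'
from h import *
o,t,M=tool(); print(t.round(4),"blade",angx(M,1).round(2),"grip",round(o["grip_width"],4),"F",o["force"].round(2),"T",o["wrist_torque"].round(3),"q7",o["qpos"][6].round(1),o["time_s"])
E
python3 st.py
```

```text
[ 0.5887 -0.2161  0.1704] blade 166.99 grip 0.0236 F [ 0.16 -1.08 -0.05] T [-0.093 -0.05   0.028] q7 86.4 11.875
```

>>> step_arm([
  [-1,0,0.0002,0,5],
  [-1,0,0.0005,0,10],
  [-1,0,0.0007,0.0001,15],
  [-1,0,0.0009,0.0002,20],
  [-1,0,0.0009,0.0002,20],
])

```text
time_s: 12.5
tool_pos: [0.5879, -0.2155, 0.1704]
tool_rot: [-177.8, 90.0, -120.8]
force: [-0.9, 0.8, -0.6]
grip_width: 0.0234
```

```bash
python3 st.py; python3 - <<'E'
from h import *
im,d=read_camera("wrist"); save("w7.png",im)
s,ds=read_camera("scene"); save("scene7.png",s)
save("c7.png",np.hstack([cv2.resize(im[195:255,280:360],None,fx=6,fy=6,interpolation=2),cv2.resize(s[170:220,165:205],(288,360),interpolation=2)]))
E
```

```text
[ 0.5879 -0.2155  0.1704] blade 147.07 grip 0.0234 F [-0.86  0.76 -0.64] T [-0.132  0.091  0.051] q7 67.3 12.5
```

View pics/c7.png

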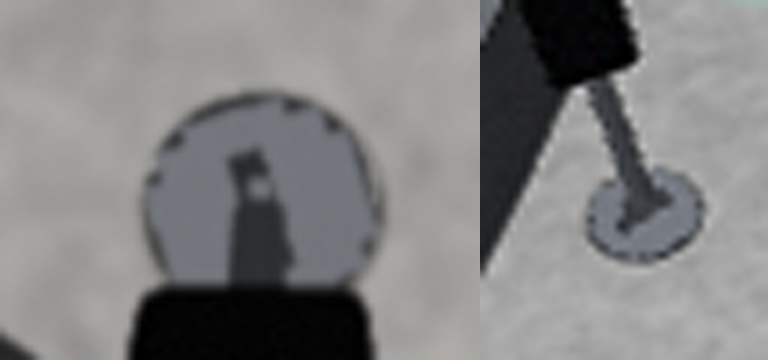

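The slot lags the blade by about 20°, and the disc has turned by about 30°. The driver is engaged, so I keep going.

>>> step_arm([
  [-1,0,0.0002,0,5],
  [-1,0,0.0005,0,10],
  [-1,0,0.0007,0.0001,15],
  [-1,0,0.0007,0.0001,15],
])

```text
time_s: 13.1
tool_pos: [0.5873, -0.215, 0.1703]
tool_rot: [169.6, 90.0, -148.3]
force: [-1.4, -0.6, -0.2]
grip_width: 0.0236
```

```bash
python3 st.py
```

```text
[ 0.5873 -0.215   0.1703] blade 132.08 grip 0.0236 F [-1.36 -0.63 -0.2 ] T [-0.152  0.119  0.142] q7 52.9 13.1
```

>>> step_arm([
  [-1,0,0.0002,0,4],
  [-1,0,0.0004,0,7],
  [-1,0,0.0005,0,10],
  [-1,0,0.0005,0,10],
])

```text
time_s: 13.6
tool_pos: [0.5871, -0.2145, 0.1704]
tool_rot: [163.1, 90.0, -164.8]
force: [-0.6, -1.1, -0.7]
grip_width: 0.0236
```

```bash
python3 st.py
```

```text
[ 0.5871 -0.2145  0.1704] blade 122.1 grip 0.0236 F [-0.64 -1.06 -0.72] T [-0.082  0.161  0.165] q7 43.3 13.6
```

```bash
cat > avg.py <<'E'
from h import *
T=[];F=[]
for i in range(6):
    o=monitor.get_obs(); T.append(o["wrist_torque"]); F.append(o["force"]); im,d=read_camera("wrist")
o,t,M=tool(); print("T",np.mean(T,0).round(3),"sd",np.std(T,0).round(3),"Tz",np.round(T,3)[:,2],"F",np.mean(F,0).round(2),"blade",angx(M,1).round(2),t.round(4),o["time_s"])
E
python3 avg.py
```

```text
T [-0.07   0.212  0.136] sd [0.041 0.041 0.017] Tz [0.165 0.151 0.116 0.134 0.119 0.128] F [-0.78 -0.5  -0.21] blade 121.98 [ 0.5871 -0.2146  0.1704] 13.9
```

>>> step_arm([
  [-1,0,0.0001,0,2.5],
  [-1,0,0.0002,0,5],
  [-1,0,0.0002,0,5],
])

```text
time_s: 14.28
tool_pos: [0.587, -0.2143, 0.1704]
tool_rot: [-171.1, 90.0, -144.1]
force: [-1.0, -1.0, -1.0]
grip_width: 0.0237
```

```bash
python3 avg.py
```

```text
T [-0.017  0.237  0.111] sd [0.019 0.021 0.018] Tz [0.093 0.127 0.117 0.086 0.107 0.136] F [-1.25 -0.16 -0.1 ] blade 116.96 [ 0.587  -0.2144  0.1703] 14.575
```

>>> step_arm([
  [-1,0,0.0001,0,2.5],
  [-1,0,0.0002,0,5],
  [-1,0,0.0002,0,5],
])

```text
time_s: 14.95
tool_pos: [0.5869, -0.2141, 0.1704]
tool_rot: [-141.7, 90.0, -119.7]
force: [-0.9, -0.7, -0.3]
grip_width: 0.0234
```

```bash
python3 avg.py
```

```text
T [0.021 0.27  0.147] sd [0.03  0.018 0.021] Tz [0.113 0.151 0.179 0.129 0.152 0.159] F [-1.1   0.01 -0.1 ] blade 111.96 [ 0.5869 -0.2142  0.1703] 15.25
```

>>> step_arm([
  [-1,0,0.0001,0,2.5],
  [-1,0,0.0002,0,5],
  [-1,0,0.0002,0,5],
])

```text
time_s: 15.62
tool_pos: [0.5869, -0.2139, 0.1703]
tool_rot: [-165.1, 90.0, -148.1]
force: [-1.3, 0.5, -0.0]
grip_width: 0.0234
```

```bash
python3 avg.py
```

```text
T [0.067 0.258 0.118] sd [0.018 0.032 0.01 ] Tz [0.13  0.106 0.124 0.13  0.108 0.109] F [-0.6   0.17 -0.04] blade 106.96 [ 0.5869 -0.2139  0.1704] 15.925
```

>>> step_arm([
  [-1,0,0.0001,0,2.5],
  [-1,0,0.0002,0,5],
  [-1,0,0.0002,0,5],
])

```text
time_s: 16.3
tool_pos: [0.5868, -0.2137, 0.1704]
tool_rot: [-62.1, 90.0, -50.1]
force: [-0.1, 0.7, 0.3]
grip_width: 0.0234
```

```bash
python3 avg.py
```

```text
T [0.139 0.241 0.148] sd [0.037 0.042 0.033] Tz [0.189 0.146 0.091 0.169 0.125 0.169] F [-0.89  0.61  0.35] blade 101.96 [ 0.5868 -0.2138  0.1703] 16.6
```

>>> step_arm([
  [-1,0,0.0001,0,2.5],
  [-1,0,0.0002,0,5],
  [-1,0,0.0002,0,5],
])

```text
time_s: 16.98
tool_pos: [0.5868, -0.2136, 0.1704]
tool_rot: [-30.7, 90.0, -23.7]
force: [-1.1, 1.2, -0.3]
grip_width: 0.0238
```

```bash
python3 avg.py
```

```text
T [0.2   0.213 0.12 ] sd [0.029 0.017 0.022] Tz [0.105 0.14  0.113 0.145 0.133 0.084] F [-1.1   0.8   0.13] blade 96.96 [ 0.5868 -0.2136  0.1704] 17.275
```

>>> step_arm([
  [-1,0,0.0001,0,2.5],
  [-1,0,0.0002,0,5],
  [-1,0,0.0002,0,5],
])

```text
time_s: 17.65
tool_pos: [0.5868, -0.2134, 0.1704]
tool_rot: [-36.4, 90.0, -34.4]
force: [-0.1, 0.8, -0.9]
grip_width: 0.0234
```

```bash
python3 avg.py
```

```text
T [0.223 0.151 0.136] sd [0.032 0.034 0.026] Tz [0.143 0.117 0.14  0.185 0.128 0.102] F [-0.88  0.86 -0.1 ] blade 91.96 [ 0.5868 -0.2134  0.1704] 17.95
```

>>> step_arm([
  [-1,0,0.0001,0,2.5],
  [-1,0,0.0002,0,5],
  [-1,0,0.0002,0,5],
])

```text
time_s: 18.32
tool_pos: [0.5868, -0.2131, 0.1704]
tool_rot: [1.5, 90.0, -1.5]
force: [-0.7, 0.5, 0.4]
grip_width: 0.0237
```

```bash
python3 avg.py; python3 - <<'E'
from h import *
im,d=read_camera("wrist"); save("w8.png",im)
a=cv2.imread("pics/w6.png")[:,:,::-1]
save("c8.png",np.vstack([np.hstack([cv2.resize(x[190:265,250:400],None,fx=4,fy=4,interpolation=2)[:, :]for x in(im,)]),cv2.resize(cv2.imread("pics/w7.png")[190:265,250:400,::-1],None,fx=4,fy=4)]))
E
```

```text
T [0.297 0.121 0.171] sd [0.023 0.029 0.016] Tz [0.16  0.167 0.206 0.173 0.159 0.165] F [-0.42  0.32  0.13] blade 86.96 [ 0.5868 -0.2132  0.1704] 18.625
```

View pics/c8.png

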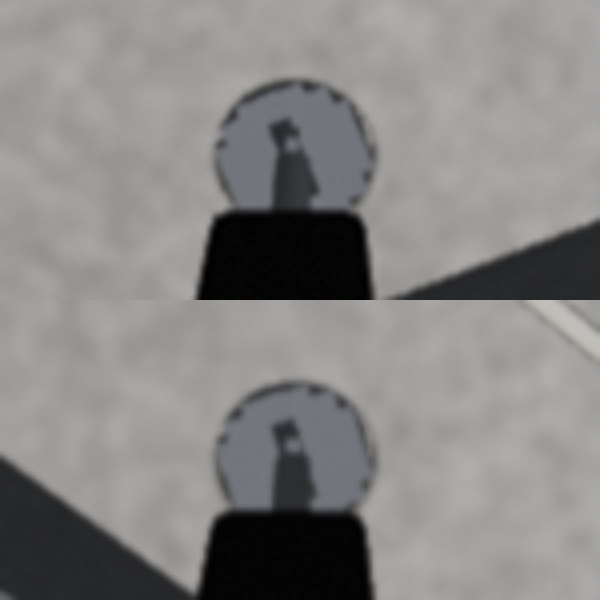

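The disc follows the hand with a steady lag (slot around (290,150) in the crop). The moment has begun to climb, to about 0.17, so I continue in small steps.

>>> step_arm([
  [-1,0,0.0001,0,2],
  [-1,0,0.0002,0,4],
  [-1,0,0.0002,0,4],
])

```text
time_s: 19.05
tool_pos: [0.5868, -0.213, 0.1704]
tool_rot: [-26.2, 90.0, -33.3]
force: [-0.3, 0.7, -0.3]
grip_width: 0.0235
```

```bash
python3 avg.py
```

```text
T [0.343 0.068 0.206] sd [0.009 0.027 0.021] Tz [0.223 0.239 0.174 0.198 0.198 0.207] F [-0.2   0.83 -0.02] blade 82.94 [ 0.5867 -0.213   0.1703] 19.35
```

>>> step_arm([
  [-1,0,0.0001,0,1.5],
  [-1,0,0.0001,0,3],
  [-1,0,0.0001,0,3],
])

```text
time_s: 19.73
tool_pos: [0.5868, -0.2131, 0.1704]
tool_rot: [-47.5, 90.0, -57.6]
force: [0.1, 0.6, -0.4]
grip_width: 0.0241
```

```bash
python3 avg.py
```

```text
T [ 0.187 -0.087  0.179] sd [0.022 0.019 0.022] Tz [0.16  0.168 0.227 0.169 0.173 0.178] F [-0.03  0.71 -0.34] blade 79.94 [ 0.5868 -0.213   0.1704] 20.025
```

>>> step_arm([
  [-1,0,0.0001,0,1.5],
  [-1,0,0.0001,0,3],
  [-1,0,0.0001,0,3],
])

```text
time_s: 20.4
tool_pos: [0.5868, -0.2129, 0.1704]
tool_rot: [-42.5, 90.0, -55.6]
force: [0.2, 0.8, -1.1]
grip_width: 0.0238
```

```bash
python3 avg.py; python3 - <<'E'
from h import *
im,d=read_camera("wrist"); save("w9.png",im)
save("c9.png",np.hstack([cv2.resize(x[190:290,270:370],(400,400),interpolation=2) for x in (cv2.imread("pics/w8.png")[:,:,::-1],im)]))
E
```

```text
T [ 0.111 -0.174  0.229] sd [0.018 0.016 0.021] Tz [0.255 0.236 0.188 0.234 0.239 0.222] F [ 0.17  0.61 -0.11] blade 76.94 [ 0.5868 -0.2128  0.1704] 20.7
```

View pics/c9.png

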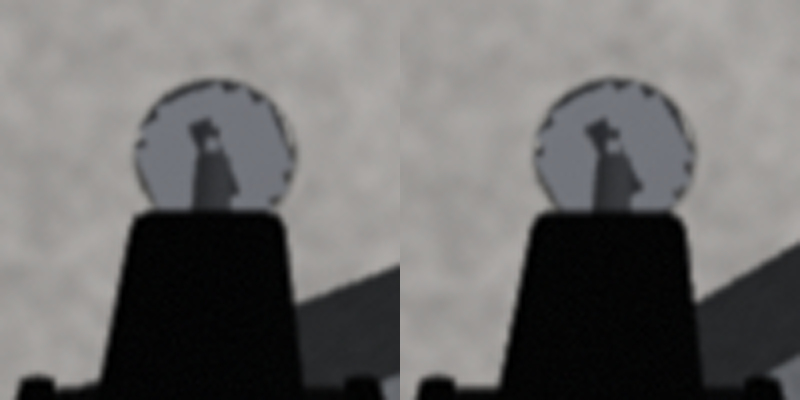

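The slipped reading was a small stick-slip, and the handle still sits square in the pads. The mean is 0.229 N m, or about 0.21 after the ~0.015 sensor offset, which counts as snug. I back off into the play and lift straight out.

>>> step_arm([
  [-1,0,-0.0002,0,-4],
  [-1,0,-0.0004,0,-8],
  [-1,0,-0.0006,0.0001,-13],
  [-1,0,-0.0007,0.0001,-16],
  [-1,0,-0.0007,0.0001,-16],
])

```text
time_s: 21.38
tool_pos: [0.5867, -0.2137, 0.1703]
tool_rot: [8.8, 90.0, 11.7]
force: [0.4, 1.1, -0.6]
grip_width: 0.0232
```

```bash
python3 avg.py
```

```text
T [ 0.119 -0.254  0.005] sd [0.028 0.027 0.028] Tz [ 0.04  -0.038  0.034 -0.002 -0.022  0.016] F [0.67 0.7  0.03] blade 92.91 [ 0.5867 -0.2136  0.1703] 21.675
```

>>> step_arm([
  [-1,-0.004,0,0,0],
  [-1,-0.01,0,0,0],
  [-1,-0.02,0,0,0],
  [-1,-0.04,0,0,0],
  [-1,-0.07,0,0,0],
  [-1,-0.1,0,0,0],
  [-1,-0.13,0,0,0],
  [-1,-0.13,0,0,0],
])

```text
time_s: 22.68
tool_pos: [0.5882, -0.2138, 0.3049]
tool_rot: [-24.6, 89.6, -21.7]
force: [0.7, 0.1, -1.4]
grip_width: 0.0237
```

```bash
python3 st.py; python3 - <<'E'
from h import *
o,t,M=tool(); print(o["qpos"].round(1))
m=cam("wrist"); im,d=read_camera("wrist"); save("w10.png",im)
for r in regions_of("wrist","cam_disc")[:2]:
    P=pts(m,d,r["pixels"]); c=np.median(P,0); print(r["p"],c.round(4),slot(m,im,c,.009))
print(to([.5158,.3125,.309]))
mt=cam("top"); it,_=read_camera("top"); save("top10.png",it); print("top",slot(mt,it,[.5908,-.2142,.05]))
E
```

```text
[ 0.5882 -0.2138  0.3049] blade 92.93 grip 0.0237 F [ 0.7   0.08 -1.35] T [ 0.019 -0.147  0.001] q7 16.2 22.675
[ 36.3  15.1 -23.7  77.9   6.1  87.8  16.2]
0.59 [ 0.59   -0.2112  0.0491] (np.float64(0.5899948070881177), np.float64(-0.21204225502360782), np.float64(108.83771076790941), array([0.00470559, 0.01609424]))
[-0.0084  0.529  -0.0439]
top (np.float64(0.5909962075082971), np.float64(-0.21413808450045216), np.float64(108.49585048520512), array([0.0045426 , 0.01661833]))
```

>>> step_arm([
  [-1,0,0.045,-0.004,0],
  [-1,0,0.09,-0.008,0],
  [-1,0,0.14,-0.012,0],
  [-1,0,0.19,-0.016,0],
  [-1,0,0.24,-0.02,0],
  [-1,0,0.29,-0.024,0],
  [-1,0,0.34,-0.028,0],
  [-1,0,0.39,-0.032,0],
  [-1,0,0.44,-0.037,0],
  [-1,0,0.485,-0.041,0],
  [-1,0,0.529,-0.044,0],
  [-1,0,0.529,-0.044,0],
])

```text
time_s: 24.32
tool_pos: [0.5126, 0.3169, 0.2989]
tool_rot: [153.9, 89.8, 157.3]
force: [-0.1, -0.9, -1.0]
grip_width: 0.0238
```

>>> step_arm([
  [-1,0.02,0,0,0],
  [-1,0.045,0,0,0],
  [-1,0.045,0,0,0],
])

```text
time_s: 24.7
tool_pos: [0.5148, 0.3101, 0.2525]
tool_rot: [-145.1, 89.7, -142.2]
force: [0.2, -0.4, 0.5]
grip_width: 0.0235
```

```bash
python3 st.py; python3 - <<'E'
from h import *
o,t,M=tool(); m=cam("wrist"); im,d=read_camera("wrist"); save("w11.png",im)
for r in regions_of("wrist","stand")[:2]:
    P=pts(m,d,r["pixels"]); Q=P[abs(P[:,2]-.085)<.006]
    print(r["p"],r["pixel"],len(Q),cv2.minAreaRect((Q[:,:2]*1000).astype(np.float32)) if len(Q)>20 else "")
print("hole px",proj(m,[.5165,.311,.085]),"tip exp",proj(m,t+M@[.126,0,.003]))
u,v=map(int,proj(m,[.5165,.311,.085]))
ms=cam("scene"); s,ds=read_camera("scene"); save("scene11.png",s); us,vs=map(int,proj(ms,[.5165,.311,.1])); print("origins",u-40,v-30,us-30,vs-45)
save("c11.png",np.hstack([cv2.resize(im[v-30:v+30,u-40:u+40],(480,360),interpolation=2),cv2.resize(s[vs-45:vs+27,us-30:us+30],(300,360),interpolation=2)]))
E
```

```text
[0.5148 0.3101 0.2525] blade 92.86 grip 0.0235 F [ 0.21 -0.4   0.47] T [-0.033 -0.079  0.024] q7 -38.9 24.7
0.68 [317.0, 206.4] 3117 ((516.3902587890625, 311.216796875), (56.36210632324219, 55.99464416503906), 72.97909545898438)
hole px (np.float64(321.8094590849808), np.float64(215.03360273909703)) tip exp (np.float64(322.7555670363698), np.float64(228.70802236018844))
origins 281 185 423 244
```

View pics/c11.png

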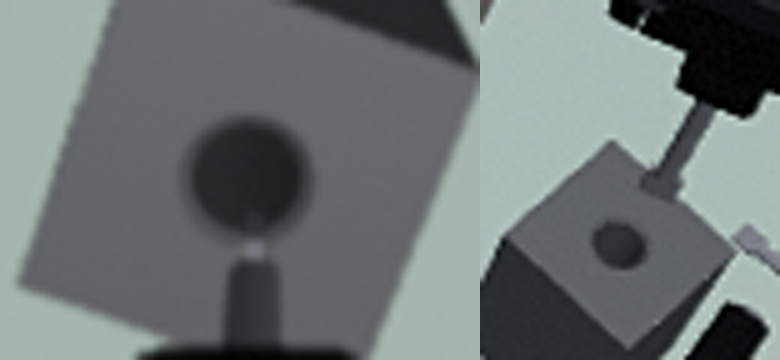

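The hole is centred at crop (248,177). The blade hangs just in front of it, with its upper corner at about (253,212) and its shaft axis at column 252.

```bash
python3 - <<'E'
from h import *
o,t,M=tool(); m=cam("wrist")
print("hole",intool(m,t,M,281+248/6,185+177/6,zw=.085),"stand",M.T@(np.array([.5164,.3112,.085])-t))
print("shaft end(+3.5)",intool(m,t,M,281+252/6,185+258/6,xplane=.112),"tip corner(+6)",intool(m,t,M,281+253/6,185+212/6,xplane=.126))
E
```

```text
hole [0.17105597 0.00100219 0.00302903] stand [ 1.71055973e-01 -1.00018100e-03  1.04495439e-04]
shaft end(+3.5) [0.112      0.00447439 0.00304903] tip corner(+6) [0.126      0.00700021 0.00331325]
```

>>> step_arm([
  [-1,0.01,-0.002,-0.0018,0],
  [-1,0.02,-0.002,-0.0018,0],
  [-1,0.02,-0.002,-0.0018,0],
  [-1,0.02,-0.002,-0.0018,0],
  [-1,0.02,-0.002,-0.0018,0],
])

```text
time_s: 25.48
tool_pos: [0.5141, 0.3107, 0.2356]
tool_rot: [31.0, 90.0, 33.9]
force: [0.3, 0.3, -2.4]
grip_width: 0.0237
```

```bash
python3 - <<'E'
from h import *
for k in range(2):
    o,t,M=tool(); print(t.round(4),o["tool_rot"],o["joint_velocities"].round(1))
    m=cam("wrist"); im,d=read_camera("wrist")
save("w12.png",im)
r=regions_of("wrist","stand")[0]; P=pts(m,d,r["pixels"]); Q=P[abs(P[:,2]-.085)<.006]; c=cv2.minAreaRect((Q[:,:2]*1000).astype(np.float32)); print(c)
print("stand in tool",M.T@(np.array([c[0][0]/1e3,c[0][1]/1e3,.085])-t))
g=cv2.cvtColor(im,cv2.COLOR_RGB2GRAY)[195:260,290:355]
print(np.array([[int(x) for x in row[::2]] for row in g[::2]]).__str__() if 0 else "")
b=(g<75).astype(np.uint8)
for y in range(0,65,2): print(195+y,''.join('#' if v<50 else '+' if v<75 else '-' if v<95 else '.' for v in g[y]))
E
```

```text
[0.5141 0.3107 0.2356] [30.97679455 89.96868546 33.91941877] [ 0.1 -0.1 -0.1  0.1  0.   0.  -0. ]
[0.5141 0.3106 0.2356] [23.87571369 89.9694805  26.81919377] [-0. -0.  0.  0. -0. -0.  0.]
((516.2813110351562, 311.3915100097656), (56.05636215209961, 55.93006896972656), 72.8145751953125)
stand in tool [0.15064389 0.00062144 0.00215571]

195 .....................................................--+++#######
197 ..........................................................---++##
199 ................................................................-
201 .................................................................
203 .................................................................
205 .................................................................
207 ...-.............................................................
209 .............................------..............................
211 .........................--+++####++++--.........................
213 .-.....................-++############+++-.......................
215 .....................--++###############++-...............
[... 847 characters left out ...]

241 ..................-----....-+#####++++-..........................
243 .............-+++###############################+--..............
245 .............+#####################################-.............
247 .............######################################+-............
249 ............+#######################################-............
251 ............########################################-............
253 ...........-########################################-............
255 ...........+########################################-............
257 ...........#########################################-............
259 ..........+#########################################+............
```

```bash
python3 - <<'E'
from h import *
o,t,M=tool(); m=cam("wrist")
print("hole",intool(m,t,M,322.3,220,zw=.085)); print("shaft",intool(m,t,M,323.2,228.5,xplane=.112), "blade",intool(m,t,M,323,222.8,xplane=.126))
E
```

```text
hole [0.15052569 0.00104185 0.00281777]
shaft [0.112      0.00410424 0.00319204] blade [0.126      0.00497595 0.00317259]
```

>>> step_arm([
  [-1,0.01,0.0005,-0.0004,0],
  [-1,0.02,0.0005,-0.0004,0],
  [-1,0.03,0.0005,-0.0004,0],
  [-1,0.045,0.0005,-0.0004,0],
  [-1,0.045,0.0005,-0.0004,0],
])

```text
time_s: 26.25
tool_pos: [0.5127, 0.3101, 0.1884]
tool_rot: [-153.7, 89.8, -150.8]
force: [0.2, -0.3, -0.9]
grip_width: 0.0237
```

```bash
python3 avg.py
```

```text
T [ 0.016 -0.085 -0.003] sd [0.033 0.046 0.034] Tz [ 0.038 -0.031 -0.023  0.051 -0.035 -0.018] F [-0.05  0.2  -0.78] blade 92.94 [0.5138 0.3111 0.1909] 26.55
```

>>> step_arm([
  [-1,0.015,0,0,0],
  [-1,0.03,0,0,0],
  [-1,0.042,0,0,0],
  [-1,0.05,0,0,0],
  [-1,0.0525,0,0,0],
  [-1,0.0525,0,0,0],
  [-1,0.0525,0,0,0],
])

```text
time_s: 27.42
tool_pos: [0.5138, 0.3111, 0.1383]
tool_rot: [18.2, 89.9, 21.1]
force: [0.3, 0.8, -1.9]
grip_width: 0.0236
```

```bash
python3 avg.py
```

```text
T [-0.009 -0.085 -0.004] sd [0.052 0.039 0.02 ] Tz [-0.036  0.02  -0.017 -0.013 -0.002  0.022] F [ 0.05 -0.04 -0.78] blade 92.94 [0.5136 0.311  0.138 ] 27.725
```

Still no contact. I lower the last bit, release gently and retreat straight up.

>>> step_arm([
  [-1,0.001,0,0,0],
  [-1,0.0015,0,0,0],
  [-1,0.0015,0,0,0],
  [-0.2,0.0015,0,0,0],
  [0,0.0015,0,0,0],
  [0,0.0015,0,0,0],
  [0,0.0015,0,0,0],
], newtons=10)

```text
time_s: 28.6
tool_pos: [0.5135, 0.3109, 0.1363]
tool_rot: [-134.8, 90.0, -131.8]
force: [0.2, -0.3, -0.3]
grip_width: 0.0431
```

>>> step_arm([
  [0,-0.015,0,0,0],
  [0,-0.04,0,0,0],
  [0,-0.08,0,0,0],
  [0,-0.12,0,0,0],
  [0,-0.17,0,0,0],
  [0,-0.17,-0.05,0,0],
  [0,-0.17,-0.1,0,0],
  [0,-0.17,-0.15,0,0],
  [0,-0.17,-0.2,0,0],
  [0,-0.17,-0.2,0,0],
  [0,-0.17,-0.2,0,0],
])

```text
time_s: 29.98
tool_pos: [0.5237, 0.1122, 0.3073]
tool_rot: [31.7, 89.9, 34.7]
force: [-0.6, 0.3, -0.6]
grip_width: 0.0436
```

```bash
python3 - <<'E'
from h import *
o,t,M=tool(); print(t,o["grip_width"],o["time_s"])
from scipy.optimize import least_squares
for n in ("scene","top"):
    m=cam(n); im,d=read_camera(n); save(n+"20.png",im); P=pts(m,d,np.ones(d.shape,bool))
    s=P[(np.hypot(P[:,0]-.5165,P[:,1]-.311)<.022)&(P[:,2]>.095)]
    for a,b in((.1,.13),(.14,.165),(.166,.19)):
        q=s[(s[:,2]>a)&(s[:,2]<b)]; print(n,a,len(q),q.mean(0).round(4) if len(q) else "", q.max(0).round(4) if len(q) else "")
    for th in("dishes","beaker","bottle"):
        for r in regions_of(n,th)[:1]:
            Q=pts(m,d,r["pixels"]); print(n,th,round(r["p"],2),np.median(Q,0).round(3))
a=cv2.imread("pics/top0.png");b=cv2.imread("pics/top20.png")
D=cv2.absdiff(cv2.GaussianBlur(a,(5,5),0),cv2.GaussianBlur(b,(5,5),0)).max(2)>40
k,l,st,ce=cv2.connectedComponentsWithStats(D.astype(np.uint8))
print([(list(st[i]),) for i in range(1,k) if st[i][4]>8])
# panel: gap profile perpendicular to board end, near cam, mean over rack x
h=np.radians(19.2); ex=np.array([np.cos(h),np.sin(h)]); ey=np.array([-np.sin(h),np.cos(h)])
for n,f in(("top0",a),("top20",b)):
    g=cv2.cvtColor(f,cv2.COLOR_BGR2GRAY); m=cam("top"); row=[]
    for yy in np.arange(-.03,-.060,-.0015):
        row.append(int(np.mean([g[int(round(v)),int(round(u))] for u,v in (proj(m,[*(np.array([.5905,-.2142])+ex*x+ey*yy),.05]) for x in np.linspace(-.06,.06,60))])))
    print(n,row)
for n,c in(("top0",a),("top20",b)):
    g=cv2.cvtColor(c,cv2.COLOR_BGR2GRAY); m=cam("top"); row=[]
    for yy in np.arange(-.040,-.068,-.0015):
        row.append(int(np.mean([g[int(round(v)),int(round(u))] for u,v in (proj(m,[*(np.array([.5905,-.2142])+ex*x+ey*yy),.1]) for x in np.linspace(-.06,.06,60))])))
    print("paneltop",n,row)
E
```

```text
[0.52372227 0.11215107 0.30726228] 0.043567433895450376 29.975
scene 0.1 143 [0.5243 0.3111 0.1149] [0.5269 0.3234 0.1298]
scene 0.14 139 [0.5243 0.3108 0.1529] [0.5271 0.3234 0.165 ]
scene 0.166 217 [0.5157 0.311  0.1709] [0.5263 0.3229 0.176 ]
scene dishes 0.67 [0.576 0.181 0.059]
scene beaker 0.63 [0.419 0.196 0.056]
scene bottle 0.72 [0.695 0.241 0.101]
top 0.1 0  
top 0.14 0  
top 0.166 0  
top bottle 0.72 [ 0.591 -0.214  0.05 ]
[([np.int32(0), np.int32(0), np.int32(464), np.int32(480), np.int32(165306)],), ([np.int32(332), np.int32(0), np.int32(308), np.int32(480), np.int32(114703)],), ([np.int32(207), np.int32(32), np.int32(6), np.int32(3), np.int32(10)],), ([np.int32(167), np.int32(157), np.int32(19), np.int32(16), np.int32(147)],), ([np.int32(172), np.int32(166), np.int32(37), np.int32(35), np.int32(584)],), ([np.int32(211), np.int32(225), np.int32(7), np.int32(5), np.int32(20)],), ([np.int32(334), np.int32(226), np.int32(39), np.int32(90), np.int32(684)],), ([np.int32(197), np.int32(237), np.int32(57), np.int32(42), np.int32(598)],), ([np.int32(104), np.int32(268), np.int32
[... 196 characters left out ...]
int32(0), np.int32(304), np.int32(108), np.int32(176), np.int32(10092)],), ([np.int32(187), np.int32(316), np.int32(36), np.int32(42), np.int32(584)],), ([np.int32(201), np.int32(321), np.int32(30), np.int32(29), np.int32(683)],), ([np.int32(110), np.int32(328), np.int32(30), np.int32(15), np.int32(256)],)]
top0 [127, 128, 128, 111, 56, 35, 38, 38, 37, 38, 38, 39, 39, 38, 38, 38, 38, 38, 38, 39]
top20 [191, 192, 192, 167, 90, 65, 68, 69, 70, 69, 69, 70, 70, 69, 69, 70, 70, 69, 67, 87]
paneltop top0 [94, 91, 91, 90, 90, 91, 90, 90, 90, 89, 101, 130, 137, 136, 136, 136, 136, 136, 136]
paneltop top20 [145, 145, 145, 145, 145, 145, 145, 144, 162, 193, 201, 200, 200, 200, 200, 200, 200, 200, 200]
```

The driver stands vertical and seated again. The panel's outer edge has moved about 3 mm inward, so the panel is home. I hand the job in.

```bash
python3 -c "
from h import *
print(env.sign_off())"
```

```text
the job is handed in; nothing more can be done
None
```

The panel is drawn home, the cam lock is snugged to about 0.22 N m, and the screwdriver is back upright in its stand. I handed the job in at about 30 s of robot time.

- **Turning the lock:** I turned the hand about 120° clockwise; the disc itself turned about 88°. The moment stayed near 0.13 N m while the panel was being drawn in. It then climbed to an average of 0.229 N m, and the sensor read about 0.005 after unloading. The net vertical force stayed within about 2 N, so I did not lean on the driver.
- **One irregular reading:** near the end the average dipped from 0.206 to 0.179 N m and the side moments jumped, which I took for a small stick-slip. The handle still sat square in the grip, and the moment was back at 0.229 after 3° more.
- **Panel:** in the top camera its outer edge moved inward by about 3 mm, the whole starting gap.
- **Screwdriver:** the handle is vertical at the stand's centre, at its original height.
- **Not fully checked:**
  - In the last check the arm blocked the top camera's view of the driver, so the upright check rests on the scene camera alone.
  - Lighting changes spoiled a before/after comparison of the bench. The scene camera still found the dishes, beaker and bottle, but I did not compare their positions with the start.
  - The two small look-alike drivers stood free in the first pictures and had toppled by 3.5 s. The arm did not touch them, and I left them where they lay.

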